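Hold a box wall square while it sets

ROBOT

A 6-joint arm with a two-finger parallel gripper is mounted at the origin on the work surface. World frame = base frame: x ahead of the robot, y to its left, z up, the work surface at z = 0. Lengths are in m, angles in rad, forces in N, time in s.
With the tool pointing down it reaches from about 0.275 to 0.75 m from the base axis. Payload 10.2 kg.
Tool frame: the origin (TCP) lies on the centre line of the jaws, within the pads' length; the fingertips stand ahead of it and the grasp point (between the pads) lies 5 mm behind it (arm.nose_length is the z of the fingertips in the tool frame, in m); z points along the fingers, y is the line along which they close (so a half turn about z gives the same grasp; the last joint's range is limited). The gripper opens to 85 mm and grips with 20 to 120 N. Pads are 22 mm wide; open, the fingers measure 114 mm over their backs; the gripper's body (76 mm by 85 mm) begins 54 mm behind the grasp point. The pads swing forward as they close: fully open they stand 13 mm farther back than shut.
Start: joints at [1.073, 0.313, 1.498, -0, 1.331, -0.223], TCP at [0.142, 0.505, 0.245] pointing down, gripper open.
Joint ranges: [-2.94, 2.94], [-0.97, 2.17], [0.19, 2.56], [-1.23, 4.37], [0.02, 3.11], [-2.88, 2.88]. Speed limits (rad/s): [2.39, 2.39, 3.01, 3.14, 3.14, 3.14].

INTERFACE

Orientations are given as [roll, pitch, yaw] about the fixed x, y, z axes, in that order (R = Rz(yaw) Ry(pitch) Rx(roll)).
In Python, from station import monitor, snapshot, order, arm gives the robot as it stands.
- The arm moves only by the tool send_rows, never from a script. Its argument "motion" is a list that holds one entry, the list of rows, each a list of 7 numbers: the shift along the tool's x, y, z in mm, then the turn, a rotation vector about the tool's x, y, z in rad, then the gripper's target within -1 to 1 (fully open at 1, half-way at 0, shut at -1). In form: [[[dx, dy, dz, rx, ry, rz, gripper], ...]]. A call has 1 to 20 rows; each row shifts and turns the commanded pose from where the row before left it, along the tool's axes as they then stand; what a row does not reach is not made up. A row lasts 1/10 s, in which the tool goes at most 50 mm and 8.59 degrees, less where a joint would pass 70% of its speed; a pose out of reach is approached as far as the arm can. A call is refused whole if a number of a shift passes 50 or a number of a turn 0.15, either way. A call with a gripper value outside its range is refused whole. The fingers move at their own pace and stop on an object; "grip_force" is the grip in N (left out, the last holds). Time passes only in rows, so rows that do not move let the fingers close. It gives the time, the measured TCP pose, the force, the opening and the grip force at its end, in the units of the state.
- monitor.state(): the state, without advancing time (a new reading comes with each control period).
- snapshot(name): name is "scene" or "top" or "wrist"; returns a dict with "frame" (400x640x3 uint8, blue, green, red), "K" (3x3 intrinsics, pixels), "extrinsics" (4x4, takes a point from camera to world coordinates); the wrist camera has in their place "mount" (4x4, takes a point from camera to tool coordinates, whose origin is the TCP and whose axes are the flange's). Camera axes: x right, y down, z forward; pixel columns grow to the right and rows downward; lengths in m; the calibration is good to about 2 mm. A picture is of the moment at which its call begins: read the wrist's pose just before it. There is no depth.
- order.hand_in(): hands the job in; it is judged then, once.
The state is a dict: "t": time; "joint_pos": joint angles; "dq": joint speeds; "effort": joint torques, N m; "ee_pos": TCP position; "ee_rot": TCP orientation; "force": force on the tool from outside, world axes, zero at the start; "torque": the same for the moment, N m; "opening": finger opening in m; "finger_force": force on a finger pad.
Only numpy, scipy, OpenCV 4.12 (cv2) and the standard library are available. Lean on these libraries where they do the work, as an engineer would, in place of code of your own. Each camera call takes 0.05 s, during which the arm holds its last target. There are 200 camera calls.

TASK

The head wall of this half-made book box is leaning in on its linen hinge. Pick up the steel square, stand it on the base board inside the tray at about the middle of that wall, and press it gently into the corner until its stock sits flat on the board and its upright edge is flush against the wall, so that the wall stands square. Finish while still gripping the square and holding it there, with only the square touching the wall, and leave the book, jar, bone folder and weight where they are.

Things in the scene. Friction and masses are not known exactly. Their poses are not given: they have to be found in the camera images.
- tray: Half-made grey-board tray of a book box, fixed to the bench. Outside 170 (its x) x 240 (its y) x 53 mm high (z up); all boards 3 mm thick, walls 50 mm high on the base board, whose upper face is 3 mm above the bench. Origin: centre of the underside. The fixed fore-edge wall runs along the +x side, the fixed tail wall along the -y end; -x is open; the leaning head wall stands at the +y end.
- head_wall: The head wall, grey board 166 mm long (its x) x 3 mm thick (its y) x 50 mm high (its z). Origin: middle of the foot of its inner face, on the hinge line; +y points out of the tray. It turns about this line only, on a linen hinge.
- head_hinge (a joint): Lean of the head wall in rad: 0 = upright and square to the base, positive = leaning in over the base board. It starts leaning in by 0.15 to 0.24. The hinge springs it back in to about that lean when let go; holding the wall upright takes 3 to 5 N at its top edge.
- corner (a point): The inside corner to be squared: middle of the head wall's foot, on the base board's upper face, 3 mm above the bench, at (-1.5, 117, 3) mm from the tray's origin. Axes as the tray's: x along the wall, y out through it, z up.
- square: Steel engineer's square, 0.2 kg, standing on its stock: a dark bar 70 (x) x 16 (y) x 22 mm high (z up), to be gripped across its 16 mm near the free -x end. Bright blade 18 mm wide (x), 3 mm thick (y), rises at the +x end to 75 mm above the underside; its outer edge is flush with the stock's end at x = +35 mm and goes against the wall. Origin: middle of the stock's underside.
- square_heel (a point): The square's outer corner: where the upright edge (x = +35 mm) meets the underside, mid-thickness. Axes as the square's.
- weight: Bystander: grey covered binder's weight, 90 x 55 x 36 mm, lying on the base board at the tail end. Origin: centre of the underside.
- bone_folder: Bystander: flat ivory-white folder, 150 x 24 x 4 mm, on the bench. Origin: underside, near the middle.
- book: Bystander: closed tan book, 112 x 170 x 28 mm, lying on the bench. Origin: centre of the underside.
- paste_jar: Bystander: closed jar with white cap, 60 mm across, 70 mm high, standing on the bench. Origin: centre of the underside.
Things that resemble listed ones, but are neither listed nor needed, are in the scene too. Several things look just like the square: the one meant starts farthest from the robot's base. There is more than one size of the head_wall; the one meant has the size given above.

How it is judged:
At the end, for the whole second after the job is handed in: Square still gripped and still: flat on the base board (0.03 rad, 1 to 40 N) and against the head wall (1.5 to 40 N, heel within 2.5 mm of the corner, 30 mm of mid-wall, 4 degrees of perpendicular); wall upright within 0.03 rad, touched only by the square (value of joint head_hinge between -0.03 and 0.03 rad and contact force between square and head_wall between 1.5 and 40 N and contact force between square and tray between 1 and 40 N and y of square_heel in the frame of corner between -0.0025 and 0.0025 m and z of square_heel in the frame of corner below 0.0025 m and x of square_heel in the frame of corner between -0.03 and 0.03 m and angle between the z axis of square and the z axis of tray, either way round below 0.03 rad and angle between the x axis of square and the y axis of tray, either way round below 0.07 rad and contact force between the fingers and square above 2 N and contact force between each of the fingers, the arm and head_wall below 0.3 N and linear speed of square below 0.01 m/s); the arm keeps its last pose, push and grip.
It fails at once if the weight is moved (distance of weight from where it was at the start of the episode above 0.015 m).
It fails at once if the bone folder is moved (distance of bone_folder from where it was at the start of the episode above 0.015 m).
It fails at once if the book is moved (distance of book from where it was at the start of the episode above 0.015 m).
It fails at once if the paste jar is moved (distance of paste_jar from where it was at the start of the episode above 0.015 m).
It also fails if it takes over 48 s, if anything falls off the work surface, if the arm or the gripper's body presses on something with over 40 N, if the wrist force passes 120 N, or if a joint passes its speed limit or range.

## Working session

There is one attempt and no reset: what is moved stays moved. The work goes in short steps, Python scripts to look and compute and a tool call to move; the robot and the scene stay as the last step left them, time stands still between calls to the robot, and variables do not carry over. Pictures are saved under pics/ and viewed, at most 10 in all, crops included, and the job is handed in when it is done.

Besides the shell and the picture viewer there is one more tool, called after "Call:" as name([rows], argument=value, ...), one row to a line, values as JSON. send_rows: Moves the arm, as the interface text tells. Its arguments: {"type":"object","properties":{"motion":{"type":"array","items":{"type":"array","items":{"type":"array","items":{"type":"number"}}}},"grip_force":{"type":"number"}},"required":["motion"]}

```bash
mkdir -p pics; ls; python3 - <<'E'
from station import monitor,snapshot,arm
import cv2,numpy as np
np.set_printoptions(precision=4,suppress=True)
print(monitor.state()); print(arm.nose_length,[a for a in dir(arm) if a[0]!='_'])
for n in("scene","top"):
    s=snapshot(n);cv2.imwrite(f"pics/{n}0.png",s["frame"]);print(n,s["K"],s["extrinsics"])
E
```

```text
pics
{'t': 0.0, 'joint_pos': array([ 1.0726,  0.3134,  1.4984, -0.    ,  1.331 , -0.2234]), 'dq': array([ 0.0004,  0.0004,  0.0005,  0.0015, -0.0011, -0.0001]), 'effort': array([ -0.0017, -41.2251, -25.9744,  -0.0003,   0.0041,   0.    ]), 'ee_pos': array([0.1424, 0.5051, 0.2447]), 'ee_rot': array([-3.1403, -0.0003,  2.8668]), 'force': array([0.0308, 1.1376, 0.1374]), 'torque': array([ 0.022 , -0.0101,  0.0257]), 'finger_force': 0.0, 'opening': 0.08539560677285242}
0.014 ['Unreachable', 'nose_length']
scene [[469.2354   0.     322.4337]
 [  0.     469.2354 200.5701]
 [  0.       0.       1.    ]] [[ 0.7979  0.3245 -0.5081  1.2382]
 [ 0.6027 -0.4487  0.6599 -0.9191]
 [-0.0139 -0.8327 -0.5535  0.7893]
 [ 0.      0.      0.      1.    ]]
top [[371.0254   0.     322.0924]
 [  0.     371.0254 198.9728]
 [  0.       0.       1.    ]] [[-0.0192 -0.9996  0.0209  0.5409]
 [-0.9995  0.0187 -0.0252 -0.0048]
 [ 0.0248 -0.0213 -0.9995  0.8874]
 [ 0.      0.      0.      1.    ]]
```

View pics/scene0.png

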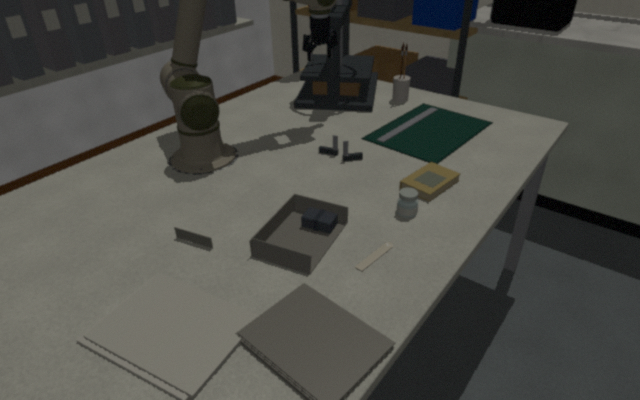

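View pics/top0.png

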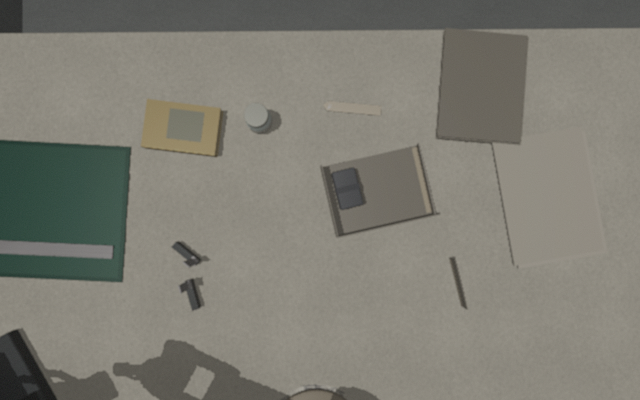

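The scene and top views show two squares, at top-view pixels A (187,253) and B (193,293). The tray spans (322..433, 147..235), with the weight at its left (tail) end, so the leaning head wall is the right side, near (425,180). The loose strip at (458,283) is a decoy. A looks farthest from the base, which is near (318,400); I'll confirm in an enlarged crop.

```bash
cat > h.py <<'E'
import cv2,numpy as np
from station import monitor,snapshot
from scipy.spatial.transform import Rotation as R
np.set_printoptions(precision=4,suppress=True)
def tool():
    s=monitor.state();T=np.eye(4);T[:3,:3]=R.from_euler('xyz',s['ee_rot']).as_matrix();T[:3,3]=s['ee_pos'];return T
def shot(n):
    T=tool() if n=="wrist" else None
    s=snapshot(n);E=T@s['mount'] if n=="wrist" else s['extrinsics'];return s['frame'],s['K'],E
def ray(uv,K,E,z):
    d=E[:3,:3]@np.linalg.solve(K,[uv[0],uv[1],1.]);o=E[:3,3];return o+d*(z-o[2])/d[2]
def proj(p,K,E):
    q=K@(E[:3,:3].T@(np.array(p)-E[:3,3]));return q[:2]/q[2]
E
python3 - <<'E'
from h import *
f,K,E=shot("top")
f=cv2.convertScaleAbs(f,alpha=1.8)
a=cv2.resize(f[225:325,150:235],None,fx=5.5,fy=5.5,interpolation=cv2.INTER_CUBIC)[:560]
cv2.imwrite("pics/sq.png",a[:600])
b=cv2.resize(f[135:245,310:445],None,fx=5,fy=5,interpolation=cv2.INTER_CUBIC)
cv2.imwrite("pics/tray.png",b)
for uv in[(187,253),(193,293)]:
    p=ray(uv,K,E,.02);print(p,np.hypot(*p[:2]))
for uv in [(325,172),(418,147),(433,214),(339,235)]:print(ray(uv,K,E,.05))
E
```

```text
[0.44  0.288 0.02 ] 0.5258452907244429
[0.3477 0.2753 0.02  ] 0.4434782602572601
[ 0.6193 -0.0337  0.05  ]
[ 0.6728 -0.2469  0.05  ]
[ 0.5195 -0.2774  0.05  ]
[ 0.4764 -0.0625  0.05  ]
```

View pics/sq.png

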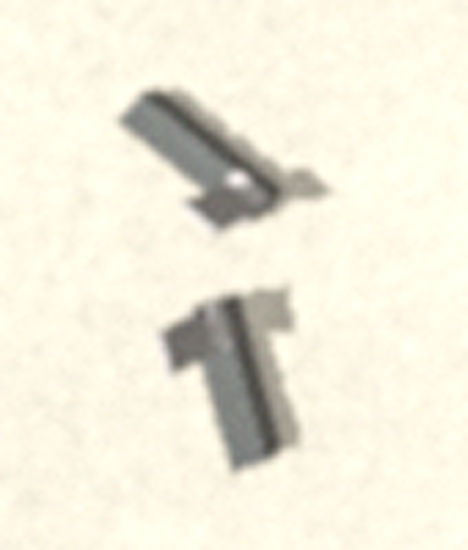

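View pics/tray.png

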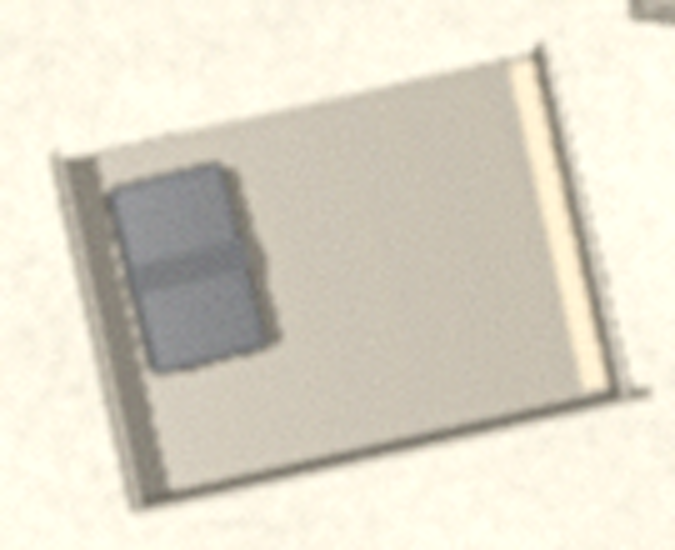

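Confirmed: A, at world (0.440, 0.288) and 0.53 m from the base, is the square meant. B is only 0.44 m out. A's blade end (+x) is its lower-right end, so its yaw is about -127°. In the tray crop the weight is on the left and the head wall on the right. Next I move above A.

Call:
send_rows([
  [[-43.2,-16,0,0,0,0,0],[-43.2,-16,0,0,0,0,0],[-43.2,-16,0,0,0,0,0],[-43.2,-16,0,0,0,0,0],[-43.2,-16,0,0,0,0,0],[-43.2,-16,0,0,0,0,0],[-43.2,-16,0,0,0,0,0],[-43.2,-16,0,0,0,0,0],[0,0,0,0,0,0.149,0],[0,0,0,0,0,0.149,0],[0,0,0,0,0,0.149,0],[0,0,0,0,0,0.149,0],[0,0,0,0,0,0.149,0],[0,0,0,0,0,0.149,0],[0,0,0,0,0,0.149,0],[0,0,0,0,0,0.149,0],[0,0,0,0,0,0.149,0],[0,0,0,0,0,0.149,0],[0,0,0,0,0,0.149,0],[0,0,0,0,0,0.149,0]],
])

```text
t: 2.15
ee_pos: [0.4403, 0.2883, 0.245]
ee_rot: [-3.141, 0.0, 1.073]
force: [-0.1, -0.0, 0.2]
opening: 0.0427
finger_force: 0.0
```

Call:
send_rows([
  [[0,0,0,0,0,0.149,0],[0,0,0,0,0,0,0],[0,0,0,0,0,0,0]],
])

```text
t: 2.45
ee_pos: [0.4403, 0.2883, 0.2452]
ee_rot: [-3.141, 0.0, 0.934]
force: [0.2, 0.4, 0.6]
opening: 0.0426
finger_force: 0.0
```

```bash
python3 - <<'E'
from h import *
s=monitor.state();print(s['t'],s['ee_pos'],s['ee_rot'],s['opening'])
f,K,E=shot("wrist");print(K,tool(),snapshot("wrist")['mount'])
cv2.imwrite("pics/w1.png",cv2.convertScaleAbs(f,alpha=1.5))
E
```

```text
2.45 [0.4403 0.2883 0.2452] [-3.1414  0.0002  0.9338] 0.04258032679372561
[[284.1952   0.     316.7025]
 [  0.     284.1952 195.6754]
 [  0.       0.       1.    ]] [[ 0.595   0.8037 -0.0002  0.4403]
 [ 0.8037 -0.595  -0.0001  0.2883]
 [-0.0002 -0.0001 -1.      0.2452]
 [ 0.      0.      0.      1.    ]] [[ 0.0008 -0.9568 -0.2908  0.0746]
 [ 1.      0.0007  0.0004  0.    ]
 [-0.0002 -0.2908  0.9568 -0.1295]
 [ 0.      0.      0.      1.    ]]
```

View pics/w1.png

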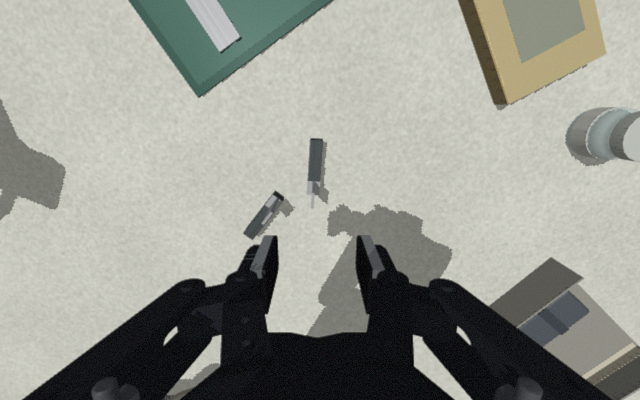

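The wrist view shows A standing at columns 309-324, rows 138-195, with its blade at the lower end, around (312,200). B is at (265,215). Now I fit A's stock.

```bash
python3 - <<'E'
from h import *
f,K,E=shot("wrist")
c=f[130:205,296:336].astype(int).mean(2)
for r in range(0,75,5):print(130+r,c[r].astype(int)[8:34])
for n,uv in dict(tl=(310,139),tr=(323,139),bl=(307,182),br=(321,182),blade=(312,205)).items():print(n,ray(uv,K,E,.022))
E
```

```text
130 [130 131 131 132 132 135 135 135 134 132 130 130 132 132 131 130 130 129
 128 129 129 127 125 127 129 130]
135 [134 133 131 132 132 132 129 129 132 131 132 133 133 132 131 132 132 131
 131 131 133 131 132 131 131 132]
140 [134 134 134 132 131 117  74  50  50  50  48  47  48  52  49  49  42  41
  62 119 131 127 127 127 129 132]
145 [128 128 131 134 135 101  66  53  53  52  55  52  54  55  54  55  52  51
  57  76  81  79  85 126 135 132]
150 [133 134 131 134 134  95  61  56  54  53  52  55  55  53  56  53  55  56
  61  75  79  80  97 124 133 134]
155 [132 131 129 130 129  85  57  53  52  52  51  53  54  55  53  56  52  55
  78  83  83  83 120 126 127 128]
160 [129 131 127 127 111  74  55  55  52  52  54  53  56  54  55  54  52  56
  78  83  87 127 133 131 131 127]
165 [126 126 127 127  90  58  52  53  54  52  54  53  56  51  54  50  55  72
  80  78  96 124 132 131 131 131]
170 [132 132 134 133  88  57  55  54  54  52  55  54  55  54  54  53  54  73
  78  81  84 119 129 131 132 130]
175 [129 131 132 116  75  58  54  52  51  54  55  55  54  55  53  56  64  75
  80  84 116 128 130 131 130 130]
180 [130 131 130  97  65  60  57  56  55  52  54  55  55  57  54  56  73  76
  74  82 123 131 129 126 129 131]
185 [129 130 124 113 108 109 109 108  86  67  66  64  68  77 102 109  86  75
  75  78 110 124 128 128 128 129]
190 [130 129 122 111 108 110 108 106  77  65  63  65  67  62  65  72  78  79
  80  79  77  80  81  97 125 130]
195 [132 132 130 126 126 124 123 120 111 110 112 116 117 111  85  80  80  81
  83  81  82  82  79  84 124 133]
200 [133 131 130 132 134 133 130 117 105 107 127 131 129 129 131 129 127 121
  92  81  81  80  79  82 121 132]
tl [0.4575 0.3251 0.022 ]
tr [0.4703 0.3157 0.022 ]
bl [0.4219 0.2841 0.022 ]
br [0.4363 0.2734 0.022 ]
blade [0.4085 0.2554 0.022 ]
```

```bash
python3 - <<'E'
from h import *
f,K,E=shot("wrist");T=tool()
a=ray((316,150),K,E,.022);b=ray((314,180),K,E,.022);e=ray((316.6,141),K,E,.022)
d=(b-a)/np.linalg.norm(b-a);print("sq yaw",np.arctan2(d[1],d[0]),"tool yaw+pi",monitor.state()['ee_rot'][2]-np.pi)
g=e+d*.011;print("end",e,"grip",g)
print("shift tool mm",T[:3,:3].T@(np.r_[g[:2],.018]-T[:3,3])*1000)
f,K,E=shot("top");
# check: project stock ends to top image
for q in(e,e+d*.07):print(proj(q,K,E))
E
```

```text
sq yaw -2.276108854051795 tool yaw+pi -2.2099735513933263
end [0.4626 0.3184 0.022 ] grip [0.4555 0.31   0.022 ]
shift tool mm [ 26.4332  -0.783  227.2803]
[173.2777 243.556 ]
[196.8265 262.7758]
```

Call:
send_rows([
  [[26,0,0,0,0,0.066,0],[0,0,40,0,0,0,0],[0,0,40,0,0,0,0],[0,0,40,0,0,0,0],[0,0,20,0,0,0,0],[0,0,0,0,0,0,0],[0,0,0,0,0,0,0]],
])

```text
t: 3.4
ee_pos: [0.4564, 0.3093, 0.1062]
ee_rot: [3.141, -0.001, 0.864]
force: [-0.8, -1.0, 0.4]
opening: 0.043
finger_force: 0.0
```

```bash
python3 - <<'E'
from h import *
f,K,E=shot("wrist");cv2.imwrite("pics/w2.png",cv2.convertScaleAbs(f,alpha=1.5))
T=tool();print(T[:3,3])
g=T[:3,3]+T[:3,:3]@[0,0,0]
for z in(.022,):print("tcp axis px",proj(np.r_[g[:2],z],K,E), "expected end px",proj(np.r_[(T[:3,3]+T[:3,0]*.011)[:2],z],K,E))
E
```

```text
[0.4567 0.3095 0.1068]
tcp axis px [316.6973 207.0083] expected end px [316.7103 193.7439]
```

View pics/w2.png

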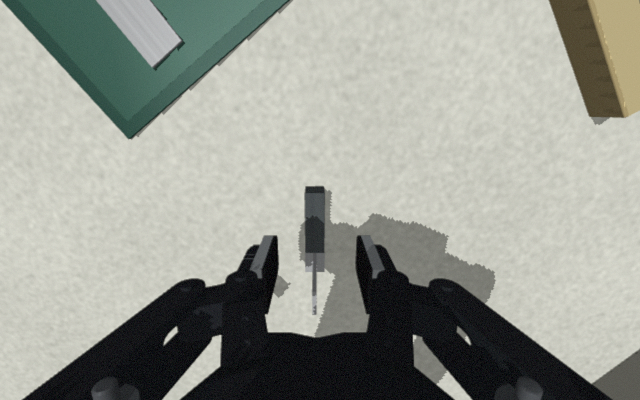

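The wrist view shows the stock centred between the jaws, its end edge at row 193 as predicted (193.7) and its axis at column 315. I go down and grip.

Call:
send_rows([
  [[0,-1,30,0,0,0,0],[0,0,30,0,0,0,0],[0,0,18,0,0,0,0],[0,0,10,0,0,0,0],[0,0,0,0,0,0,0],[0,0,0,0,0,0,-1],[0,0,0,0,0,0,-1],[0,0,0,0,0,0,-1],[0,0,0,0,0,0,-1],[0,0,0,0,0,0,-1],[0,0,0,0,0,0,-1],[0,0,0,0,0,0,-1],[0,0,0,0,0,0,-1]],
], grip_force=90)

```text
t: 4.75
ee_pos: [0.4559, 0.3103, 0.019]
ee_rot: [3.141, -0.002, 0.864]
force: [-1.7, -0.1, 6.5]
opening: 0.0136
finger_force: 88.4
```

Call:
send_rows([
  [[0,0,-25,0,0,0,-1],[0,0,-45,0,0,0,-1],[0,0,-45,0,0,0,-1],[-23,34.6,-15,0,0,0,-1],[-23,34.6,0,0,0,0,-1],[-23,34.6,0,0,0,0,-1],[-23,34.6,0,0,0,0,-1],[-23,34.6,0,0,0,0,-1],[-23,34.6,0,0,0,0,-1],[-23,34.6,0,0,0,0,-1],[-23,34.6,0,0,0,0,-1],[-23,34.6,0,0,0,0,-1],[-23,34.6,0,0,0,0,-1],[-23,34.6,0,0,0,0,-1],[-23,34.6,0,0,0,0,-1],[0,0,0,0,0,-0.129,-1],[0,0,0,0,0,-0.129,-1],[0,0,0,0,0,-0.129,-1],[0,0,0,0,0,-0.129,-1],[0,0,0,0,0,-0.129,-1]],
])

```text
t: 6.75
ee_pos: [0.5915, -0.1697, 0.1479]
ee_rot: [3.141, 0.0, 1.514]
force: [0.4, 0.7, -2.5]
opening: 0.014
finger_force: 88.8
```

Call:
send_rows([
  [[0,0,0,0,0,-0.129,-1],[0,0,0,0,0,-0.132,-1],[0,0,0,0,0,0,-1],[0,0,0,0,0,0,-1]],
])

```text
t: 7.15
ee_pos: [0.5915, -0.1697, 0.1476]
ee_rot: [3.141, 0.0, 1.766]
force: [-0.2, -0.1, -2.3]
opening: 0.014
finger_force: 88.7
```

```bash
python3 - <<'E'
from h import *
s=monitor.state();print(s['t'],s['ee_pos'],s['ee_rot'],s['opening'],s['force'])
f,K,E=shot("wrist");g,K2,E2=shot("top")
o=cv2.resize(cv2.convertScaleAbs(g[130:250,300:450],alpha=1.8),(640,512))
cv2.imwrite("pics/w3.png",cv2.convertScaleAbs(f,alpha=1.6))
cv2.imwrite("pics/t3.png",o)
E
```

```text
7.15 [ 0.5915 -0.1697  0.1476] [3.1414 0.0001 1.7663] 0.013985594011415907 [-0.2067 -0.1168 -2.2975]
```

View pics/w3.png

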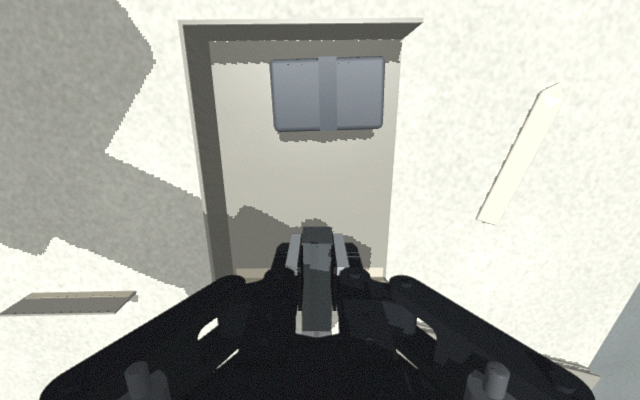

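The wrist view shows the square held centrally. The tray inside has its tail foot line at row 41 (columns 211-405), its fore-edge foot line from (211,41) to (237,272), and its open edge from (405,41) to (385,275). The light strip at the head foot starts around row 268.

```bash
python3 - <<'E'
from h import *
f,K,E=shot("wrist");g=cv2.cvtColor(f,cv2.COLOR_BGR2GRAY)
print("tail col240",g[15:70,240]);print("head col250/378");print(g[258:290,250]);print(g[258:290,378])
print("row100",g[100,185:235],g[100,390:412]);print("row200",g[200,200:245],g[200,380:405])
for uv in[(211,41),(405,41),(237,268),(385,268),(237,278),(385,278)]:print(uv,ray(uv,K,E,.003))
E
```

```text
tail col240 [157 159 161 159 142 137 138 137 122  75  53  53  53  53  54  52  53  53
  54  54  49  52  52  53  53  59  73  75  76  76  76  78  76  76  75  77
  78  77  76  77  76  75  77  72  76  76  74  81 125 132 132 132 132 133
 131]
head col250/378
[72 70 73 71 72 71 71 70 71 71 85 94 95 94 94 96 94 97 94 91 79 76 74 75
 53 26 16  9 20 12 18 13]
[118 118 116 117 115 116 116 115 117 123 146 151 150 150 151 150 149 150
 149 106  85  83  83  52  22  18  20  20  20  21  21  21]
row100 [157 156 154 131 118 119 120  81  53  54  54  57  52  56  57  55  56  54
  56  56  56  54  56  55  54  55  55  57  54  65 114 124 122 124 124 124
 124 125 123 124 124 124 125 125 124 124 124 126 125 125] [128 127 126 126 126 126 127 128 148 157 157 157 156 155 157 158 161 163
 164 162 162 161]
row200 [104 112 116 118 113  74  56  57  52  54  56  57  55  56  56  56  56  55
  55  59  52  55  55  55  54  83 112 117 116 118 118 116 117 115 117 117
 117 118 117 117 117 117 117 118 116] [117 117 116 119 116 117 116 117 118 116 120 154 164 162 160 159 158 162
 162 159 158 155 154 155 157]
(211, 41) [ 0.4768 -0.0592  0.003 ]
(405, 41) [ 0.6412 -0.0263  0.003 ]
(237, 268) [ 0.5246 -0.2763  0.003 ]
(385, 268) [ 0.6831 -0.2447  0.003 ]
(237, 278) [ 0.526  -0.2888  0.003 ]
(385, 278) [ 0.6864 -0.2568  0.003 ]
```

View pics/t3.png

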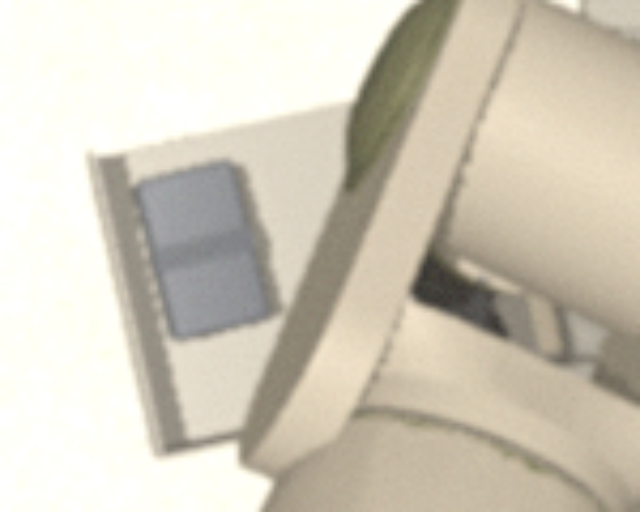

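The tray measures 235 mm inside from the tail foot to row 278, so that is the hinge line; corner ≈ (0.605, -0.272), tray yaw ≈ -1.372. The top view is mostly blocked by the arm. Next I go down 24 mm short of the wall, with the underside about 3 mm over the board.

Call:
send_rows([
  [[-10,-4,0,0,0,0,-1],[-10,-3,20,0,0,0,-1],[0,0,35,0,0,0,-1],[0,0,35,0,0,0,-1],[0,0,20,0,0,0,-1],[0,0,12,0,0,0,-1],[0,0,0,0,0,0,-1],[0,0,0,0,0,0,-1],[0,0,0,0,0,0,-1]],
])

```text
t: 8.2
ee_pos: [0.5894, -0.1912, 0.0268]
ee_rot: [3.14, 0.002, 1.77]
force: [0.5, 0.5, -1.9]
opening: 0.0138
finger_force: 88.8
```

Call:
send_rows([
  [[0,0,1,0,0,0,-1],[0,0,1,0,0,0,-1],[0,0,0,0,0,0,-1],[0,0,0,0,0,0,-1]],
])

```text
t: 8.6
ee_pos: [0.5887, -0.1907, 0.0234]
ee_rot: [3.142, 0.0, 1.77]
force: [0.1, -0.1, -3.2]
opening: 0.0137
finger_force: 88.8
```

```bash
python3 - <<'E'
from h import *
s=monitor.state();print(s['ee_pos'],s['ee_rot'],s['force'],s['torque'])
f,K,E=shot("scene")
o=cv2.resize(cv2.convertScaleAbs(f[180:280,230:370],alpha=2),(784,560),interpolation=cv2.INTER_CUBIC)
cv2.imwrite("pics/s4.png",o)
E
```

```text
[ 0.5887 -0.1907  0.0234] [3.1415 0.0001 1.7698] [ 0.1162 -0.1416 -3.2363] [ 0.0296  0.0388 -0.0284]
```

View pics/s4.png

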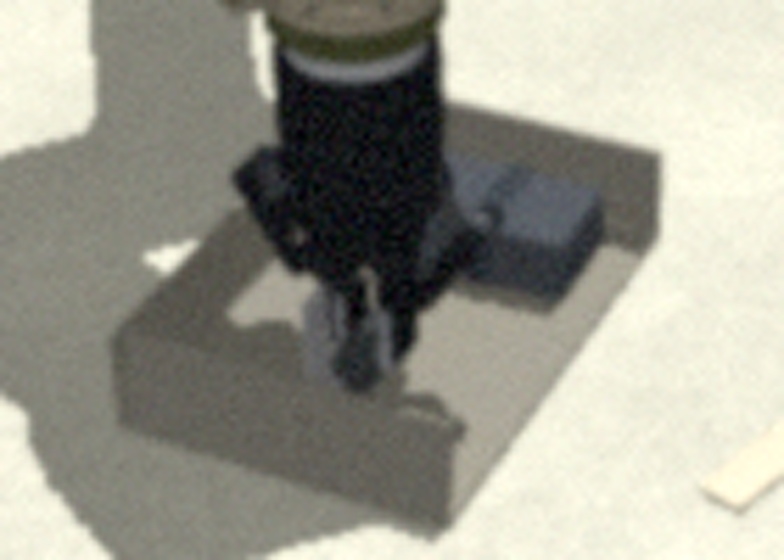

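The scene crop shows the square inside the tray behind the head wall, its blade near (370,290), clear of the wall and close to its middle. Next I lower to contact, in small steps.

Call:
send_rows([
  [[0,0,0.6,0,0,0,-1],[0,0,0,0,0,0,-1],[0,0,0,0,0,0,-1]],
])

```text
t: 8.95
ee_pos: [0.5887, -0.1907, 0.0227]
ee_rot: [-3.142, -0.0, 1.77]
force: [0.2, -0.4, -2.7]
opening: 0.0137
finger_force: 88.8
```

Call:
send_rows([
  [[0,0,0.6,0,0,0,-1],[0,0,0,0,0,0,-1],[0,0,0,0,0,0,-1]],
])

```text
t: 9.25
ee_pos: [0.5887, -0.1907, 0.0221]
ee_rot: [-3.142, -0.0, 1.77]
force: [0.1, 0.2, -2.0]
opening: 0.0138
finger_force: 88.9
```

Call:
send_rows([
  [[0,0,0.5,0,0,0,-1],[0,0,0,0,0,0,-1],[0,0,0,0,0,0,-1]],
])

```text
t: 9.55
ee_pos: [0.5887, -0.1907, 0.0221]
ee_rot: [3.142, 0.0, 1.77]
force: [-3.6, 1.5, 5.3]
opening: 0.0136
finger_force: 89.6
```

Call:
send_rows([
  [[-2,0,-0.2,0,0,0,-1],[-4,0,0,0,0,0,-1],[-4,0,0,0,0,0,-1],[-4,0,0,0,0,0,-1],[-3,0,0,0,0,0,-1],[-2,0,0,0,0,0,-1],[0,0,0,0,0,0,-1],[0,0,0,0,0,0,-1],[0,0,0,0,0,0,-1]],
])

```text
t: 10.45
ee_pos: [0.5927, -0.2093, 0.022]
ee_rot: [3.141, -0.0, 1.77]
force: [-0.8, 4.7, 6.0]
opening: 0.0138
finger_force: 89.8
```

Call:
send_rows([
  [[-2,0,0,0,0,0,-1],[0,0,0,0,0,0,-1],[0,0,0,0,0,0,-1]],
])

```text
t: 10.75
ee_pos: [0.5931, -0.211, 0.0221]
ee_rot: [3.141, -0.001, 1.77]
force: [-1.2, 6.1, 5.9]
opening: 0.014
finger_force: 89.9
```

Call:
send_rows([
  [[-1,0,0,0,0,0,-1],[0,0,0,0,0,0,-1],[0,0,0,0,0,0,-1]],
])

```text
t: 11.05
ee_pos: [0.5932, -0.2118, 0.0221]
ee_rot: [3.141, -0.001, 1.77]
force: [-1.6, 6.9, 6.0]
opening: 0.0135
finger_force: 89.9
```

Call:
send_rows([
  [[-1,0,0,0,0,0,-1],[0,0,0,0,0,0,-1],[0,0,0,0,0,0,-1]],
])

```text
t: 11.35
ee_pos: [0.5934, -0.2127, 0.0221]
ee_rot: [3.141, -0.001, 1.77]
force: [-2.1, 8.7, 7.2]
opening: 0.0137
finger_force: 90.0
```

Call:
send_rows([
  [[-1,0,0,0,0,0,-1],[0,0,0,0,0,0,-1],[0,0,0,0,0,0,-1]],
])

```text
t: 11.65
ee_pos: [0.5936, -0.2136, 0.0221]
ee_rot: [3.141, -0.001, 1.77]
force: [-0.8, 8.4, 7.6]
opening: 0.0139
finger_force: 90.0
```

Call:
send_rows([
  [[-0.7,0,0,0,0,0,-1],[0,0,0,0,0,0,-1],[0,0,0,0,0,0,-1]],
])

```text
t: 11.95
ee_pos: [0.5937, -0.2142, 0.0221]
ee_rot: [3.141, -0.001, 1.77]
force: [-2.4, 9.4, 7.7]
opening: 0.014
finger_force: 90.0
```

Call:
send_rows([
  [[-0.6,0,0,0,0,0,-1],[0,0,0,0,0,0,-1],[0,0,0,0,0,0,-1]],
])

```text
t: 12.25
ee_pos: [0.5937, -0.2144, 0.0221]
ee_rot: [-3.142, -0.002, 1.77]
force: [-3.0, 10.5, 7.8]
opening: 0.0138
finger_force: 90.2
```

Call:
send_rows([
  [[-0.6,0,0,0,0,0,-1],[0,0,0,0,0,0,-1],[0,0,0,0,0,0,-1]],
])

```text
t: 12.55
ee_pos: [0.5938, -0.2145, 0.0221]
ee_rot: [-3.141, -0.003, 1.77]
force: [-2.6, 13.8, 9.8]
opening: 0.014
finger_force: 90.4
```

```bash
python3 - <<'E'
from h import *
s=monitor.state();print(s['ee_pos'],s['ee_rot'],s['force'],s['torque'])
f,K,E=shot("scene")
o=cv2.resize(cv2.convertScaleAbs(f[205:285,240:325],alpha=2),(595,560),interpolation=cv2.INTER_CUBIC)
C=np.array([.6051,-.2721,.003]);a=.1985;xt=-np.array([np.cos(a),np.sin(a),0]);yt=np.array([np.sin(a),-np.cos(a),0])
for x in(-83,83):
  for z,y in((0,.003),(.05,.003),(.05,0),(-.003,.003)):
    q=proj(C+xt*x/1000+yt*y+np.array([0,0,z]),K,E);print(x,z,y,q,(q-[240,205])*7)
cv2.imwrite("pics/s5.png",o)
E
```

```text
[ 0.5938 -0.2145  0.0221] [-3.1413 -0.003   1.7702] [-2.5993 13.8424  9.8009] [ 1.9497  0.4187 -0.0088]
-83 0 0.003 [309.8551 273.788 ] [488.9859 481.516 ]
-83 0.05 0.003 [309.2559 258.2005] [484.7912 372.4033]
-83 0.05 0 [309.8243 257.4556] [488.7699 367.189 ]
-83 -0.003 0.003 [309.8902 274.6995] [489.2312 487.8962]
83 0 0.003 [252.5863 255.3435] [ 88.1043 352.4048]
83 0.05 0.003 [250.6798 240.1289] [ 74.7587 245.9021]
83 0.05 0 [251.3296 239.4565] [ 79.3071 241.1952]
83 -0.003 0.003 [252.698  256.2344] [ 88.8857 358.6405]
```

View pics/s5.png

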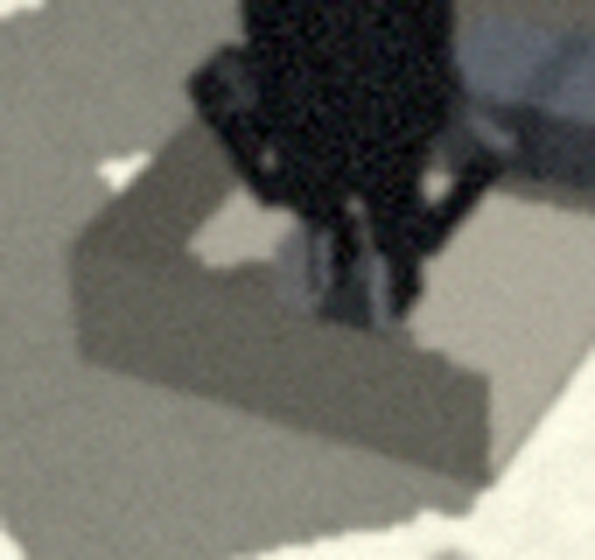

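The heel has met the foot: the push rose to about 14 N with almost no further motion, right at the predicted corner (TCP y -0.2145). In the scene crop the wall's right edge runs from (488,378) to (490,485), consistent with upright. I let it settle, then hand in.

Call:
send_rows([
  [[0,0,0,0,0,0,-1],[0,0,0,0,0,0,-1],[0,0,0,0,0,0,-1],[0,0,0,0,0,0,-1],[0,0,0,0,0,0,-1]],
])

```text
t: 13.1
ee_pos: [0.5938, -0.2145, 0.0221]
ee_rot: [-3.141, -0.003, 1.77]
force: [-3.0, 12.3, 10.1]
opening: 0.0138
finger_force: 90.4
```

```bash
python3 - <<'E'
from h import *
from station import order
s=monitor.state();print(s['t'],s['ee_pos'],s['ee_rot'],s['force'],s['finger_force'],abs(s['dq']).max())
if 8<s['force'][1]<25 and 3<s['force'][2]<20: print(order.hand_in())
E
```

```text
13.1 [ 0.5938 -0.2145  0.0221] [-3.1413 -0.0029  1.7702] [-2.9684 12.3212 10.0761] 90.37894606590271 0.0015452448009317817
the job is handed in; nothing more can be done
None
```

I handed the job in at 13.1 s with the square still gripped, down on the base board and pressed into the head-wall corner with about 12 N; the cameras couldn't measure the wall's angle to 0.03 rad, so I judged it upright from the firm stop at the expected corner, and the hand-in returned no verdict.

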